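Lock a tripod head's release plunger down for storage

TASK

Make the tripod head on the stand ready for the shelf: press the long spring-loaded plunger bar on its top straight down into the housing and, while holding it down, slide the steel keeper by its arch, towards the side where the arch stands, all the way to its stop, so that the plunger stays trapped when you let go. Be gentle, with never more than 25 newtons on the head, and leave the other things on the counter where they are.

Things in the scene. Friction and masses are not known exactly. Their poses are not given: they have to be found in the camera images.
- stand: Bench stand with tripod head, fixed on the counter. Origin: centre of its underside; z up; +x is the way the keeper slides shut. Foot: dark steel plate 160 (x) x 110 (y) x 14 mm; on it a grey collar and an aluminium column with a black housing 112 x 70 mm. The column's height is not measured: add h = 0 to 14 mm, differing each time, to all heights given here, and feel for it. It stays put in use.
- plunger (a joint): How far the plunger is pressed in, m: 0 up, 0.013 at its hard stop, about 0.009 once trapped. Spring: 3 N at 0, 7.8 N at 9.5 mm, 9.5 N at 13 mm. Aluminium; its top is a flat level bar along the stand's x, 92 (x) x 28 (y) mm, centred over the stand's origin, top face 120 mm + h over the counter when up, 107 mm + h at the stop.
- keeper (a joint): Slide of the dark steel keeper along the stand's +x, m: 0 open, 0.026 shut at its hard stop; starts at 0 to 0.005, stays where left (friction 1.5 N). Its arch spans the bar: posts at y = +-30 mm, crossbar 68 mm long in y, 6 mm thick, from 123 to 140 mm + h over the counter. At joint 0 the crossbar's near face is at x = +8 mm in the stand's frame; it moves with the joint.
- press_spot (a point): Point in the stand's frame at x = -19 mm, y = 0, z = 120 mm: the middle of the free part of the bar's top (x = -46 to +8 mm) if h were 0; the true top is h higher. Closed fingertips can press here and slide along the bar in +x, still pressing, pushing the crossbar ahead of them. The top is polished (friction 0.25 to 0.5 against fingers). The head bears at most 25 N in all.
- lug_spot (a point): Point in the stand's frame at x = y = 0, z = 86 mm: midway between the plunger's two side lugs (14 mm long in x), at the underside of the keeper's flat side plates (h not counted). While the plunger is up the lugs stand in the keeper's notches and stop it at 0.007; the keeper passes over them only when the plunger is 9.5 mm or more down.
- lens: bystander: black camera lens standing on end, 74 mm wide, 75 mm high; origin at the centre of its underside
- tape: bystander: roll of grey tape lying flat, 90 mm across, 48 mm high; origin at the centre of its underside
- battery: bystander: grey battery block 70 x 40 x 22 mm; origin at the centre of its underside
- cap: bystander: black lens cap, disc 64 mm across, 10 mm high; origin at the centre of its underside
- camera: bystander: black camera, about 125 mm wide, 100 mm high; origin at the centre of its underside
- headphones: bystander: headphones lying flat, about 225 x 170 mm, 28 mm high; origin at the centre of its underside
- bowl: bystander: blue bowl 120 mm across, 55 mm high; origin at the centre of its underside
- driver: bystander: screwdriver lying down, about 200 mm long; origin at the centre of its underside
Things that resemble listed ones, but are neither listed nor needed, are in the scene too. Leave any green or red look-alike of the stand alone.

How it is judged (in metres and radians):
On the way, in this order (a step that is already met when the one before it is completed fails the run):
1. the plunger is pressed in deep (8.5 mm or more) while the keeper is still open (value of joint plunger above 0.0085 m and value of joint keeper below 0.009 m), for 0.05 s.
2. the keeper is slid shut (22 mm or more) with the plunger in (value of joint plunger above 0.008 m and value of joint keeper above 0.022 m), for 0.2 s.
At the end, for the whole second after the job is handed in: The keeper is shut (22 mm or more of its 26 mm) and the plunger stays trapped at least 8 mm down, both at rest, with the robot clear of them (all of step 2 and velocity of joint each of plunger, keeper below 0.005 m/s); the robot touches nothing.
It fails at once if more than 25 N on the head (contact force between any of the fingers, the arm and stand above 25 N).
It fails at once if another thing on the counter is disturbed (moved more than 20 mm) (distance of any of lens, tape, battery, cap, camera, headphones, bowl, driver from where it was at the start of the episode above 0.02 m).
It also fails if it takes over 58 s, if anything falls off the work surface, if the arm or the gripper's body presses on something with over 40 N, if the wrist force passes 120 N, or if a joint passes its speed limit or range.

ROBOT

A 6-joint arm with a two-finger parallel gripper is mounted at the origin on the work surface. World frame = base frame: x ahead of the robot, y to its left, z up, the work surface at z = 0. Lengths are in m, angles in degrees, forces in N, time in s.
With the tool pointing down it reaches from about 0.35 to 0.775 m from the base axis. Payload 7.3 kg.
Tool frame: the origin (TCP) lies on the centre line of the jaws, within the pads' length; the fingertips stand 17 mm ahead of it and the grasp point (between the pads) lies 2 mm behind it (finger_overhang is the distance from the TCP to the fingertips, in m); z points along the fingers, y is the line along which they close (so a half turn about z gives the same grasp; the last joint's range is limited). The gripper opens to 92 mm and grips with 3 to 60 N. Pads are 19 mm wide; open, the fingers measure 130 mm over their backs; the gripper's body (75 mm by 190 mm) begins 47 mm behind the grasp point.
Start: joints at [-78.209, 19.595, 87.324, -0, 73.075, -8.365], TCP at [0.181, -0.493, 0.244] pointing down, gripper open.
Joint ranges: [-145.02, 145.02], [-44.19, 115.74], [2.07, 154.8], [-57.11, 237.11], [16.16, 152.29], [-177.93, 177.93]. Speed limits (degrees/s): [147.25, 147.25, 180, 180, 180, 180].

INTERFACE

Orientations are given as [roll, pitch, yaw] about the fixed x, y, z axes, in that order (R = Rz(yaw) Ry(pitch) Rx(roll)).
In Python, from workcell import * gives the robot as it stands. The module is installed in compiled form; this text tells all that it offers.
- The arm moves only by the shell command python3 -m crank 'ROWS'. ROWS is JSON, a list of rows, each an object with "delta_pos": the shift along the tool's x, y, z in m, a list of three; "roll": the turn about the tool's z in rad; "claw": the closure, from 0 (fully open) to 1 (shut). A call has exactly 8 rows; each row shifts and turns the commanded pose from where the row before left it, along the tool's axes as they then stand; what a row does not reach is not made up. A row lasts 1/12 s, in which the tool goes at most 41.7 mm and 7.16 degrees, less where a joint would pass 70% of its speed; a pose out of reach is approached as far as the arm can. A call is refused whole if a number of a shift passes 0.0417 or a number of a turn 0.125, either way. A call with a gripper value outside its range is refused whole. The fingers move at their own pace and stop on an object; the grip force is fixed at half the most. Time passes only in rows, so rows that do not move let the fingers close, or fill a call up. It gives the time, the measured TCP pose, the force, the opening and the grip force at its end, in the units of the state.
- get_state(): the state, without advancing time (a new reading comes with each control period).
- capture(name): name is "scene" or "side" or "wrist"; returns the picture (420x560x3 uint8, red, green, blue); there is no depth.
- camera_params(name): a dict with "K" (3x3 intrinsics, pixels), "world_from_camera" (4x4, takes a point from camera to world coordinates). Camera axes: x right, y down, z forward; pixel columns grow to the right and rows downward; lengths in m; the calibration is good to about 2 mm. The wrist camera is an equidistant fisheye: a pixel r from the principal point sees the ray r / f radians off the axis. A picture is of the moment at which its call begins: read the wrist's pose just before it. camera_params takes no time and is no camera call; for the wrist camera it gives the pose at the moment of the call.
- sign_off(): hands the job in; it is judged then, once.
Trained networks look in the newest picture that a camera, given by its name, has taken for a name from the list of things; names that differ only in an ending like _2 or _b are one class to them, and where a whole thing is asked for, a point or a joint stands for the part that bears it (a point fixed in the world has none). Each returns a list of dicts, best first, with "score" (0 to 1); they miss things now and then, are a little off and sometimes report something else, mostly with a low value. They report only what shows in the picture. A call takes as long as a camera call. They do not tell look-alikes from the thing itself.
- cut_out(camera, thing): "pixels" (420x560 bool, what is visible of it) and "at" ([column, row] in pixels, amid what is visible of it).
- place_of(camera, thing): "at" ([column, row] in pixels: a listed point, or the origin of a listed thing).
The state is a dict: "time": time; "qpos": joint angles; "qd": joint speeds; "joint_torque": joint torques, N m; "tool_pos": TCP position; "eef_rot": TCP orientation; "ft_force": force on the tool from outside, world axes, zero at the start; "torque": the same for the moment, N m; "opening": finger opening in m; "grasp_force": force on a finger pad.
Only numpy, scipy, OpenCV 4.12 (cv2) and the standard library are available. Lean on these libraries where they do the work, as an engineer would, in place of code of your own. Each camera call takes 0.05 s, during which the arm holds its last target. There are 200 camera calls.

## Working session

There is one attempt and no reset: what is moved stays moved. The work goes in short steps, Python scripts to look and compute and a shell command to move; the robot and the scene stay as the last step left them, time stands still between calls to the robot, and variables do not carry over. Pictures are saved under pics/ and viewed, at most 10 in all, crops included, and the job is handed in when it is done.

```bash
mkdir -p pics; cat > h.py <<'E'
from workcell import *
import numpy as np, cv2
def ray(cam,p,P=None):
    P=P or camera_params(cam);K=np.array(P["K"]);T=np.array(P["world_from_camera"])
    x=(p[0]-K[0,2])/K[0,0];y=(p[1]-K[1,2])/K[1,1]
    if cam=="wrist":
        r=np.hypot(x,y);d=np.array([x/r*np.sin(r),y/r*np.sin(r),np.cos(r)]) if r>1e-9 else np.array([0,0,1.])
    else: d=np.array([x,y,1.])
    d=T[:3,:3]@d; return T[:3,3],d/np.linalg.norm(d)
def atz(cam,p,z,P=None):
    o,d=ray(cam,p,P); return o+d*(z-o[2])/d[2]
def tri(rs):
    A=sum(np.eye(3)-np.outer(d,d) for o,d in rs);b=sum((np.eye(3)-np.outer(d,d))@o for o,d in rs)
    return np.linalg.solve(A,b)
def proj(cam,X):
    P=camera_params(cam);K=np.array(P["K"]);T=np.linalg.inv(np.array(P["world_from_camera"]))
    c=T[:3,:3]@X+T[:3,3]
    if cam=="wrist":
        r=np.hypot(c[0],c[1]);t=np.arctan2(r,c[2]);return K[0,2]+K[0,0]*t*c[0]/r,K[1,2]+K[1,1]*t*c[1]/r
    return K[0,2]+K[0,0]*c[0]/c[2],K[1,2]+K[1,1]*c[1]/c[2]
E
python3 - <<'E'
from h import *
np.set_printoptions(precision=3,suppress=True)
ims=[]
for c in ("scene","side"):
    im=capture(c);ims.append(im)
    for t in ("stand","press_spot","lug_spot"):
        print(c,t,[(np.round(d["at"],1),round(d["score"],2)) for d in place_of(c,t)])
    cv2.imwrite(f"pics/{c}0.png",im[:,:,::-1])
s=get_state();print(s["eef_rot"],s["ft_force"],s["tool_pos"])
E
```

```text
scene stand [(array([342.4, 166.9]), 0.81), (array([323.9, 221.1]), 0.62), (array([292.6, 292.2]), 0.55), (array([155.5, 300.7]), 0.52)]
scene press_spot [(array([332.7, 191.7]), 0.88), (array([296.3, 262. ]), 0.67), (array([350.4, 136.3]), 0.55)]
scene lug_spot [(array([330.4, 203.4]), 0.96), (array([347.3, 144.1]), 0.76)]
side stand [(array([217.2, 215.1]), 0.73), (array([267.5, 267.4]), 0.58), (array([353.7, 151.3]), 0.54)]
side press_spot [(array([270.9, 237.3]), 0.97), (array([366.6, 303.6]), 0.87), (array([206.5, 186. ]), 0.77)]
side lug_spot [(array([364.5, 305.9]), 0.82), (array([268.5, 240.1]), 0.74), (array([213.1, 191.6]), 0.59)]
[-179.99    -0.002   20.156] [0.315 0.056 0.869] [ 0.181 -0.493  0.244]
```

View pics/scene0.png

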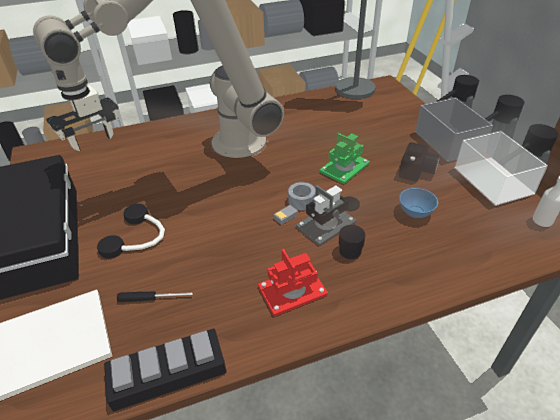

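View pics/side0.png

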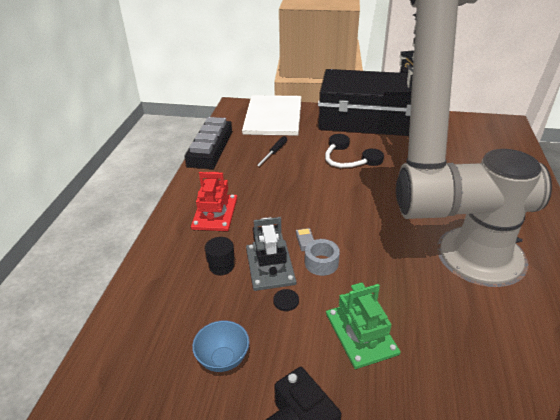

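The scene picture shows three look-alikes: the grey/black stand at scene (327,215) / side (270,255), a green one at scene (345,160) / side (362,325), and a red one at scene (292,285) / side (213,200). I choose the grey one. The lens, tape, battery and cap are close around it.

```bash
python3 - <<'E'
from h import *
np.set_printoptions(precision=3,suppress=True)
print("press",tri([ray("scene",(332.7,191.7)),ray("side",(270.9,237.3))]))
print("lug",tri([ray("scene",(330.4,203.4)),ray("side",(268.5,240.1))]))
print("stand",tri([ray("scene",(323.9,221.1)),ray("side",(267.5,267.4))]))
for c in ("scene","side"):
    im=cv2.imread(f"pics/{c}0.png")
    x,y=(327,212) if c=="scene" else (270,252)
    cr=cv2.resize(im[y-48:y+48,x-48:x+48],(400,400),interpolation=cv2.INTER_CUBIC)
    o=cr if c=="scene" else np.hstack([o,cr])
    for n,p in (("lens",0),("tape",0),("cap",0),("battery",0)):
        capture(c) if n=="lens" else 0
        print(c,n,[(np.round(atz(c,d["at"],0)[:2],3),round(d["score"],2)) for d in place_of(c,n)][:2])
cv2.imwrite("pics/crop.png",o)
E
```

```text
press [0.546 0.151 0.121]
lug [0.559 0.136 0.093]
stand [0.554 0.133 0.005]
scene lens [(array([0.686, 0.151]), 0.89), (array([0.553, 0.135]), 0.7)]
scene tape [(array([0.42, 0.1 ]), 0.62)]
scene cap [(array([0.498, 0.236]), 0.69), (array([0.417, 0.103]), 0.34)]
scene battery [(array([0.465, 0.015]), 0.51)]
side lens [(array([0.689, 0.147]), 0.62)]
side tape [(array([0.427, 0.101]), 0.77)]
side cap [(array([0.496, 0.251]), 0.78)]
side battery [(array([0.476, 0.044]), 0.71)]
```

View pics/crop.png

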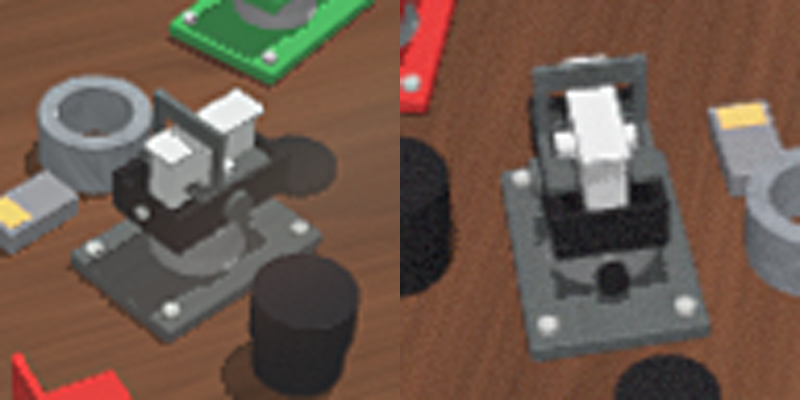

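The crop confirms the grey stand: white bar, dark arch at about its middle (left crop (190,125), right crop (590,70)), and a foot with bolts. The arch lies on the side away from the cap, so stand +x points roughly along world −y. Next I move over it for a wrist view.

```bash

python3 -m crank '[{"delta_pos":[0.023,-0.02,-0.003],"roll":0,"claw":1},{"delta_pos":[0.023,-0.02,-0.003],"roll":0,"claw":1},{"delta_pos":[0.023,-0.02,-0.003],"roll":0,"claw":1},{"delta_pos":[0.023,-0.02,-0.003],"roll":0,"claw":1},{"delta_pos":[0.023,-0.02,-0.003],"roll":0,"claw":1},{"delta_pos":[0.023,-0.02,-0.003],"roll":0,"claw":1},{"delta_pos":[0.023,-0.02,-0.003],"roll":0,"claw":1},{"delta_pos":[0.023,-0.02,-0.003],"roll":0,"claw":1}]'
python3 -m crank '[{"delta_pos":[0.023,-0.02,-0.003],"roll":0,"claw":1},{"delta_pos":[0.023,-0.02,-0.003],"roll":0,"claw":1},{"delta_pos":[0.023,-0.02,-0.003],"roll":0,"claw":1},{"delta_pos":[0.023,-0.02,-0.003],"roll":0,"claw":1},{"delta_pos":[0.023,-0.02,-0.003],"roll":0,"claw":1},{"delta_pos":[0.023,-0.02,-0.003],"roll":0,"claw":1},{"delta_pos":[0.023,-0.02,-0.003],"roll":0,"claw":1},{"delta_pos":[0.023,-0.02,-0.003],"roll":0,"claw":1}]'
python3 -m crank '[{"delta_pos":[0.023,-0.02,-0.003],"roll":0,"claw":1},{"delta_pos":[0.023,-0.02,-0.003],"roll":0,"claw":1},{"delta_pos":[0.023,-0.02,-0.003],"roll":0,"claw":1},{"delta_pos":[0.023,-0.02,-0.003],"roll":0,"claw":1},{"delta_pos":[0.023,-0.02,-0.003],"roll":0,"claw":1},{"delta_pos":[0.023,-0.02,-0.003],"roll":0,"claw":1},{"delta_pos":[0,0,0],"roll":0,"claw":1},{"delta_pos":[0,0,0],"roll":0,"claw":1}]'
python3 - <<'E'
from h import *
np.set_printoptions(precision=3,suppress=True)
P=camera_params("wrist");im=capture("wrist");cv2.imwrite("pics/w1.png",im[:,:,::-1])
print(np.array(P["world_from_camera"]))
for t in ("stand","press_spot","lug_spot"):
    for d in place_of("wrist",t)[:3]: print(t,np.round(d["at"],1),round(d["score"],2),atz("wrist",d["at"],{"stand":0,"press_spot":.127,"lug_spot":.093}[t],P))
s=get_state();print(s["time"],s["tool_pos"],s["eef_rot"],s["ft_force"],s["opening"])
E
```

```text
time: 1.57
tool_pos: [0.299, -0.2779, 0.268]
eef_rot: [180.0, -0.0, 20.1]
ft_force: [0.3, -0.1, -0.3]
opening: 0.043
grasp_force: 0.0
time: 2.23
tool_pos: [0.4166, -0.0642, 0.2921]
eef_rot: [180.0, -0.0, 20.2]
ft_force: [0.6, -0.8, 0.2]
opening: 0.0005
grasp_force: 0.0
time: 2.9
tool_pos: [0.5046, 0.0957, 0.3093]
eef_rot: [180.0, 0.0, 20.3]
ft_force: [-0.1, -0.2, 0.2]
opening: 0.0003
grasp_force: 0.0
[[ 0.347 -0.907 -0.236  0.568]
 [-0.938 -0.336 -0.088  0.119]
 [ 0.001  0.252 -0.968  0.449]
 [ 0.     0.     0.     1.   ]]
stand [111.2 241.5] 0.93 [0.311 0.309 0.   ]
stand [267.3 131.1] 0.79 [0.554 0.127 0.   ]
stand [439.5  57.9] 0.55 [ 0.757 -0.07   0.   ]
press_spot [242.7 135.2] 0.91 [0.546 0.146 0.127]
press_spot [ 59.3 271.7] 0.89 [0.308 0.326 0.127]
press_spot [470.9  29. ] 0.78 [ 0.758 -0.043  0.127]
lug_spot [265.7 125.8] 0.91 [0.562 0.129 0.093]
lug_spot [469.7  42.1] 0.66 [ 0.76  -0.064  0.093]
lug_spot [ 82.4 262. ] 0.6 [0.315 0.309 0.093]
3.1 [0.504 0.094 0.31 ] [179.987   0.024  20.088] [-0.535  0.275 -0.088] 0.0008791261035048893
```

View pics/w1.png

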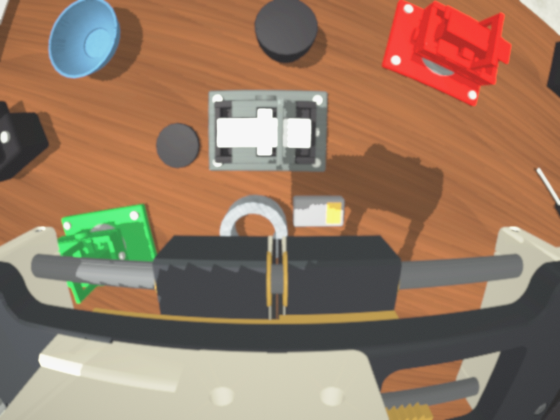

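The wrist picture shows the grey stand at (267,131), with the bar along image columns 218–312 and the arch at column 281. So +x points right in the image, nearly along tool +y. I'll get the exact yaw from the bar and foot outlines.

```bash
python3 - <<'E'
from h import *
np.set_printoptions(precision=4,suppress=True)
P=camera_params("wrist");im=cv2.imread("pics/w1.png")
m=(im.min(2)>190);m[:,:]&=False if False else True
lab=cv2.connectedComponentsWithStats(m.astype(np.uint8))
reg=np.zeros_like(m);reg[105:160,212:320]=1
ys,xs=np.nonzero(m&reg)
# bar pixels: rows within band
k=(np.abs(ys-132)<22)&(xs>214)&(xs<316);W=np.array([atz("wrist",(x,y),.127,P)[:2] for x,y in zip(xs[k],ys[k])])
def rect(W):
    c,s,a=cv2.minAreaRect((W*1000).astype(np.float32));return np.round(c,1),np.round(s,1),round(a,1)
print("bar",rect(W),len(W)); u=np.linalg.svd(W-W.mean(0))[2][0];print(np.degrees(np.arctan2(u[1],u[0]))%180)
for d in cut_out("wrist","stand")[:3]:
    print(d["at"],d["score"]); ys,xs=np.nonzero(d["pixels"])
    print(rect(np.array([atz("wrist",(x,y),.014,P)[:2] for x,y in zip(xs,ys)])))
print(get_state()["qpos"])
E
```

```text
bar (array([555.5, 125.8]), array([41.8, 92.6]), 19.7) 2802
109.31208700307448
[446.8, 51.2] 0.8
(array([792.4, -84. ]), array([179.4, 208.6]), 4.2)
[107.3, 235.1] 0.73
(array([302.1, 329.3]), array([134.7, 232.2]), 49.5)
[264.6, 132.0] 0.69
(array([554.8, 125.5]), array([113.3, 161.6]), 19.2)
[ 1.963  15.7682 82.2775 -0.0136 81.9541 71.8911]
```

```bash

python3 -m crank '[{"delta_pos":[0,0,0],"roll":-0.12,"claw":1},{"delta_pos":[0,0,0],"roll":-0.12,"claw":1},{"delta_pos":[0,0,0],"roll":-0.12,"claw":1},{"delta_pos":[0,0,0],"roll":-0.12,"claw":1},{"delta_pos":[0,0,0],"roll":-0.12,"claw":1},{"delta_pos":[0,0,0],"roll":-0.12,"claw":1},{"delta_pos":[0,0,0],"roll":-0.12,"claw":1},{"delta_pos":[0,0,0],"roll":-0.12,"claw":1}]'
python3 -m crank '[{"delta_pos":[0,0,0],"roll":-0.12,"claw":1},{"delta_pos":[0,0,0],"roll":-0.12,"claw":1},{"delta_pos":[0,0,0],"roll":-0.12,"claw":1},{"delta_pos":[0,0,0],"roll":-0.12,"claw":1},{"delta_pos":[0,0,0],"roll":-0.12,"claw":1},{"delta_pos":[0.0105,0.0195,0.02],"roll":0,"claw":1},{"delta_pos":[0.0105,0.0195,0.02],"roll":0,"claw":1},{"delta_pos":[0.0105,0.0195,0.02],"roll":0,"claw":1}]'
python3 -m crank '[{"delta_pos":[0,0,0],"roll":0,"claw":1},{"delta_pos":[0,0,0],"roll":0,"claw":1},{"delta_pos":[0,0,0],"roll":0,"claw":1},{"delta_pos":[0,0,0],"roll":0,"claw":1},{"delta_pos":[0,0,0],"roll":0,"claw":1},{"delta_pos":[0,0,0],"roll":0,"claw":1},{"delta_pos":[0,0,0],"roll":0,"claw":1},{"delta_pos":[0,0,0],"roll":0,"claw":1}]'
python3 - <<'E'
from h import *
np.set_printoptions(precision=4,suppress=True)
P=camera_params("wrist");im=capture("wrist")
o1=np.array([.568,.119,.449])
for t in ("press_spot","lug_spot","stand"):
    for d in place_of("wrist",t)[:3]: print(t,np.round(d["at"],1),round(d["score"],2),atz("wrist",d["at"],{"stand":0,"press_spot":.127,"lug_spot":.093}[t],P))
s=get_state();tip=s["tool_pos"]+np.array([0,0,-.017]);print(s["time"],s["tool_pos"],s["eef_rot"],s["ft_force"],s["qpos"])
im=im[:,:,::-1].copy()
o=np.array([.555,.1255]);u=np.array([np.cos(np.radians(-70.5)),np.sin(np.radians(-70.5))]);v=np.array([-u[1],u[0]])
for a,b in ((-46,14),(-46,-14),(46,14),(46,-14)):
    p=proj("wrist",np.r_[o+a/1e3*u+b/1e3*v,.127]);cv2.circle(im,(int(p[0]),int(p[1])),2,(0,0,255),-1)
for a,b in ((-80,55),(-80,-55),(80,55),(80,-55)):
    p=proj("wrist",np.r_[o+a/1e3*u+b/1e3*v,.014]);cv2.circle(im,(int(p[0]),int(p[1])),2,(255,0,255),-1)
cv2.imwrite("pics/w2.png",im)
E
```

```text
time: 3.82
tool_pos: [0.5041, 0.0937, 0.3099]
eef_rot: [180.0, 0.0, 75.4]
ft_force: [-0.3, 0.1, -0.5]
opening: 0.0005
grasp_force: 0.0
time: 4.48
tool_pos: [0.5495, 0.1433, 0.2497]
eef_rot: [179.9, 0.0, 109.4]
ft_force: [0.6, -1.3, -0.4]
opening: 0.0005
grasp_force: 0.0
time: 5.15
tool_pos: [0.5489, 0.1436, 0.2502]
eef_rot: [180.0, 0.0, 109.5]
ft_force: [0.7, 0.7, -0.4]
opening: 0.0003
grasp_force: 0.0
press_spot [277.8 198.7] 0.9 [0.5481 0.149  0.127 ]
press_spot [167.8 183. ] 0.73 [0.455  0.1308 0.127 ]
press_spot [386.  395.9] 0.62 [ 0.7526 -0.0359  0.127 ]
lug_spot [377.5 391.9] 0.84 [ 0.7647 -0.0618  0.093 ]
stand [279.8 192.6] 0.7 [0.5583 0.1291 0.    ]
stand [145.2   1.4] 0.62 [0.3117 0.3103 0.    ]
5.35 [0.5489 0.1438 0.2497] [179.9993   0.0054 109.537 ] [0.3267 0.1683 0.1178] [  6.9433  23.8263  79.8854  -0.0053  76.2865 -12.5924]
```

View pics/w2.png

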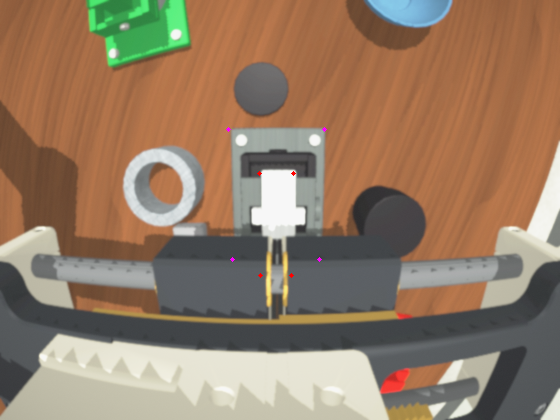

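The picture shows the predicted foot corners and bar end (red dots, about (277,173)) on the grey stand to within 2–3 mm, so the place and the yaw of −70.5° hold. Now I descend above the bar.

```bash

python3 -m crank '[{"delta_pos":[0,0,0.015],"roll":0,"claw":1},{"delta_pos":[0,0,0.02],"roll":0,"claw":1},{"delta_pos":[0,0,0.02],"roll":0,"claw":1},{"delta_pos":[0,0,0.02],"roll":0,"claw":1},{"delta_pos":[0,0,0.01],"roll":0,"claw":1},{"delta_pos":[0,0,0.006],"roll":0,"claw":1},{"delta_pos":[0,0,0],"roll":0,"claw":1},{"delta_pos":[0,0,0],"roll":0,"claw":1}]'
python3 -m crank '[{"delta_pos":[0,0,0.001],"roll":0,"claw":1},{"delta_pos":[0,0,0.001],"roll":0,"claw":1},{"delta_pos":[0,0,0.001],"roll":0,"claw":1},{"delta_pos":[0,0,0.001],"roll":0,"claw":1},{"delta_pos":[0,0,0.001],"roll":0,"claw":1},{"delta_pos":[0,0,0],"roll":0,"claw":1},{"delta_pos":[0,0,0],"roll":0,"claw":1},{"delta_pos":[0,0,0],"roll":0,"claw":1}]'
python3 -m crank '[{"delta_pos":[0,0,0.001],"roll":0,"claw":1},{"delta_pos":[0,0,0.001],"roll":0,"claw":1},{"delta_pos":[0,0,0.001],"roll":0,"claw":1},{"delta_pos":[0,0,0.001],"roll":0,"claw":1},{"delta_pos":[0,0,0],"roll":0,"claw":1},{"delta_pos":[0,0,0],"roll":0,"claw":1},{"delta_pos":[0,0,0],"roll":0,"claw":1},{"delta_pos":[0,0,0],"roll":0,"claw":1}]'
```

```text
time: 6.02
tool_pos: [0.5494, 0.1439, 0.1593]
eef_rot: [179.9, 0.0, 109.5]
ft_force: [-0.3, 0.0, 0.6]
opening: -0.0
grasp_force: 0.0
time: 6.68
tool_pos: [0.5489, 0.1438, 0.1537]
eef_rot: [180.0, 0.0, 109.5]
ft_force: [-0.8, -0.7, -0.0]
opening: 0.0002
grasp_force: 0.0
time: 7.35
tool_pos: [0.549, 0.1438, 0.1497]
eef_rot: [180.0, 0.0, 109.5]
ft_force: [-0.3, -1.5, -0.3]
opening: 0.0006
grasp_force: 0.0
```

```bash

python3 -m crank '[{"delta_pos":[0,0,0.001],"roll":0,"claw":1},{"delta_pos":[0,0,0.001],"roll":0,"claw":1},{"delta_pos":[0,0,0.001],"roll":0,"claw":1},{"delta_pos":[0,0,0],"roll":0,"claw":1},{"delta_pos":[0,0,0],"roll":0,"claw":1},{"delta_pos":[0,0,0],"roll":0,"claw":1},{"delta_pos":[0,0,0],"roll":0,"claw":1},{"delta_pos":[0,0,0],"roll":0,"claw":1}]'
python3 -m crank '[{"delta_pos":[0,0,0.001],"roll":0,"claw":1},{"delta_pos":[0,0,0.001],"roll":0,"claw":1},{"delta_pos":[0,0,0.001],"roll":0,"claw":1},{"delta_pos":[0,0,0],"roll":0,"claw":1},{"delta_pos":[0,0,0],"roll":0,"claw":1},{"delta_pos":[0,0,0],"roll":0,"claw":1},{"delta_pos":[0,0,0],"roll":0,"claw":1},{"delta_pos":[0,0,0],"roll":0,"claw":1}]'
python3 -m crank '[{"delta_pos":[0,0,0.001],"roll":0,"claw":1},{"delta_pos":[0,0,0.001],"roll":0,"claw":1},{"delta_pos":[0,0,0.001],"roll":0,"claw":1},{"delta_pos":[0,0,0],"roll":0,"claw":1},{"delta_pos":[0,0,0],"roll":0,"claw":1},{"delta_pos":[0,0,0],"roll":0,"claw":1},{"delta_pos":[0,0,0],"roll":0,"claw":1},{"delta_pos":[0,0,0],"roll":0,"claw":1}]'
```

```text
time: 8.02
tool_pos: [0.5489, 0.1438, 0.1467]
eef_rot: [180.0, 0.0, 109.5]
ft_force: [-0.2, 0.2, 0.4]
opening: 0.0003
grasp_force: 0.0
time: 8.68
tool_pos: [0.5491, 0.1438, 0.1438]
eef_rot: [180.0, 0.0, 109.5]
ft_force: [-0.2, 1.0, 4.2]
opening: 0.0003
grasp_force: 2.1
time: 9.35
tool_pos: [0.5491, 0.1438, 0.1408]
eef_rot: [180.0, 0.0, 109.5]
ft_force: [-0.4, -0.0, 5.0]
opening: 0.0003
grasp_force: 2.8
```

```bash

python3 -m crank '[{"delta_pos":[0,0,0.001],"roll":0,"claw":1},{"delta_pos":[0,0,0.001],"roll":0,"claw":1},{"delta_pos":[0,0,0.001],"roll":0,"claw":1},{"delta_pos":[0,0,0.001],"roll":0,"claw":1},{"delta_pos":[0,0,0],"roll":0,"claw":1},{"delta_pos":[0,0,0],"roll":0,"claw":1},{"delta_pos":[0,0,0],"roll":0,"claw":1},{"delta_pos":[0,0,0],"roll":0,"claw":1}]'
python3 -m crank '[{"delta_pos":[0,0,0.001],"roll":0,"claw":1},{"delta_pos":[0,0,0.001],"roll":0,"claw":1},{"delta_pos":[0,0,0],"roll":0,"claw":1},{"delta_pos":[0,0,0],"roll":0,"claw":1},{"delta_pos":[0,0,0],"roll":0,"claw":1},{"delta_pos":[0,0,0],"roll":0,"claw":1},{"delta_pos":[0,0,0],"roll":0,"claw":1},{"delta_pos":[0,0,0],"roll":0,"claw":1}]'
```

```text
time: 10.02
tool_pos: [0.5491, 0.1438, 0.1371]
eef_rot: [180.0, 0.0, 109.5]
ft_force: [-1.5, -0.9, 7.4]
opening: 0.0006
grasp_force: 3.8
time: 10.68
tool_pos: [0.5491, 0.1438, 0.1353]
eef_rot: [180.0, 0.0, 109.5]
ft_force: [-1.6, -0.8, 8.0]
opening: 0.0005
grasp_force: 4.2
```

```bash

python3 -m crank '[{"delta_pos":[0,0,0.001],"roll":0,"claw":1},{"delta_pos":[0,0,0],"roll":0,"claw":1},{"delta_pos":[-0.002,0,0],"roll":0,"claw":1},{"delta_pos":[-0.002,0,0],"roll":0,"claw":1},{"delta_pos":[-0.002,0,0],"roll":0,"claw":1},{"delta_pos":[-0.002,0,0],"roll":0,"claw":1},{"delta_pos":[-0.002,0,0],"roll":0,"claw":1},{"delta_pos":[-0.002,0,0],"roll":0,"claw":1}]'
python3 -m crank '[{"delta_pos":[-0.0015,0,0],"roll":0,"claw":1},{"delta_pos":[-0.0015,0,0],"roll":0,"claw":1},{"delta_pos":[-0.0015,0,0],"roll":0,"claw":1},{"delta_pos":[-0.0015,0,0],"roll":0,"claw":1},{"delta_pos":[-0.0015,0,0],"roll":0,"claw":1},{"delta_pos":[-0.0015,0,0],"roll":0,"claw":1},{"delta_pos":[-0.0015,0,0],"roll":0,"claw":1},{"delta_pos":[-0.0015,0,0],"roll":0,"claw":1}]'
```

```text
time: 11.35
tool_pos: [0.5531, 0.1335, 0.1344]
eef_rot: [179.9, -0.1, 109.5]
ft_force: [-2.4, 5.0, 8.4]
opening: 0.0002
grasp_force: 4.4
time: 12.02
tool_pos: [0.557, 0.1226, 0.1344]
eef_rot: [179.9, -0.1, 109.5]
ft_force: [-1.3, 5.4, 9.0]
opening: 0.0002
grasp_force: 5.3
```

```bash

python3 -m crank '[{"delta_pos":[-0.0015,0,0],"roll":0,"claw":1},{"delta_pos":[-0.0015,0,0],"roll":0,"claw":1},{"delta_pos":[-0.0015,0,0],"roll":0,"claw":1},{"delta_pos":[-0.0015,0,0],"roll":0,"claw":1},{"delta_pos":[-0.0015,0,0],"roll":0,"claw":1},{"delta_pos":[0,0,0],"roll":0,"claw":1},{"delta_pos":[0,0,0],"roll":0,"claw":1},{"delta_pos":[0,0,0],"roll":0,"claw":1}]'
```

```text
time: 12.68
tool_pos: [0.5596, 0.1153, 0.1344]
eef_rot: [179.9, -0.1, 109.5]
ft_force: [-1.4, 4.2, 9.8]
opening: 0.0006
grasp_force: 4.8
```

```bash

python3 -m crank '[{"delta_pos":[-0.001,0,0],"roll":0,"claw":1},{"delta_pos":[-0.001,0,0],"roll":0,"claw":1},{"delta_pos":[-0.001,0,0],"roll":0,"claw":1},{"delta_pos":[-0.001,0,0],"roll":0,"claw":1},{"delta_pos":[-0.001,0,0],"roll":0,"claw":1},{"delta_pos":[-0.001,0,0],"roll":0,"claw":1},{"delta_pos":[0,0,0],"roll":0,"claw":1},{"delta_pos":[0,0,0],"roll":0,"claw":1}]'
```

```text
time: 13.35
tool_pos: [0.5616, 0.1098, 0.1344]
eef_rot: [179.9, -0.1, 109.5]
ft_force: [-1.3, 4.7, 9.5]
opening: 0.0004
grasp_force: 4.9
```

```bash

python3 -m crank '[{"delta_pos":[-0.001,0,0],"roll":0,"claw":1},{"delta_pos":[-0.001,0,0],"roll":0,"claw":1},{"delta_pos":[-0.001,0,0],"roll":0,"claw":1},{"delta_pos":[-0.0005,0,0],"roll":0,"claw":1},{"delta_pos":[0,0,0],"roll":0,"claw":1},{"delta_pos":[0,0,0],"roll":0,"claw":1},{"delta_pos":[0,0,0],"roll":0,"claw":1},{"delta_pos":[0,0,0],"roll":0,"claw":1}]'
```

```text
time: 14.02
tool_pos: [0.5627, 0.1066, 0.1344]
eef_rot: [179.9, -0.1, 109.5]
ft_force: [-1.8, 5.6, 9.0]
opening: 0.0006
grasp_force: 5.5
```

```bash

python3 -m crank '[{"delta_pos":[-0.0005,0,0],"roll":0,"claw":1},{"delta_pos":[-0.0005,0,0],"roll":0,"claw":1},{"delta_pos":[-0.0005,0,0],"roll":0,"claw":1},{"delta_pos":[0,0,0],"roll":0,"claw":1},{"delta_pos":[0,0,0],"roll":0,"claw":1},{"delta_pos":[0,0,0],"roll":0,"claw":1},{"delta_pos":[0,0,0],"roll":0,"claw":1},{"delta_pos":[0,0,0],"roll":0,"claw":1}]'
python3 - <<'E'
from h import *
for c in ("scene","side"):
    im=capture(c)[:,:,::-1]
    x,y=(327,205) if c=="scene" else (270,245)
    cr=cv2.resize(im[y-48:y+48,x-48:x+48],(400,400),interpolation=cv2.INTER_CUBIC)
    o=cr if c=="scene" else np.hstack([o,cr])
cv2.imwrite("pics/crop2.png",o)
E
```

```text
time: 14.68
tool_pos: [0.5627, 0.1065, 0.1343]
eef_rot: [179.9, -0.2, 109.6]
ft_force: [-3.0, 11.4, 9.7]
opening: 0.0005
grasp_force: 7.9
```

View pics/crop2.png

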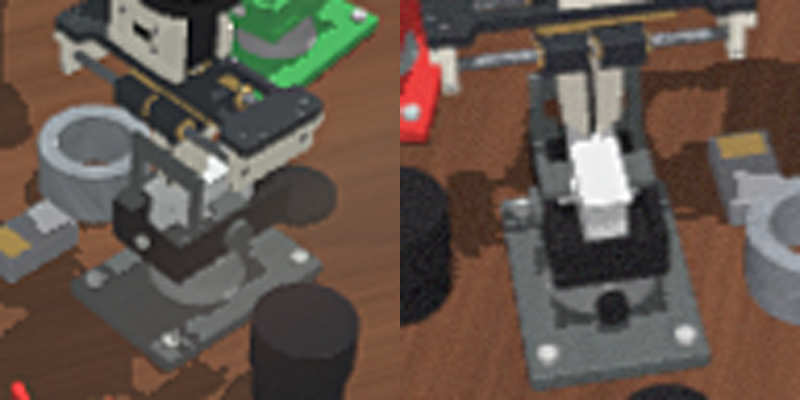

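The crop shows the arch pushed to the far side by the fingertips (left crop (165,165)) and the bar pressed into the housing. The tool stalled there and the side force rose to 12 N, so the keeper is at its stop. I back off 5 mm and lift.

```bash

python3 -m crank '[{"delta_pos":[0.001,0,0],"roll":0,"claw":1},{"delta_pos":[0.001,0,0],"roll":0,"claw":1},{"delta_pos":[0.0015,0,0],"roll":0,"claw":1},{"delta_pos":[0.0015,0,0],"roll":0,"claw":1},{"delta_pos":[0,0,-0.001],"roll":0,"claw":1},{"delta_pos":[0,0,-0.001],"roll":0,"claw":1},{"delta_pos":[0,0,-0.002],"roll":0,"claw":1},{"delta_pos":[0,0,-0.002],"roll":0,"claw":1}]'
python3 -m crank '[{"delta_pos":[0,0,-0.005],"roll":0,"claw":1},{"delta_pos":[0,0,-0.01],"roll":0,"claw":1},{"delta_pos":[0,0,-0.02],"roll":0,"claw":1},{"delta_pos":[0,0,-0.02],"roll":0,"claw":1},{"delta_pos":[0.02,0,-0.02],"roll":0,"claw":1},{"delta_pos":[0.025,0,-0.02],"roll":0,"claw":1},{"delta_pos":[0.025,0,-0.01],"roll":0,"claw":1},{"delta_pos":[0,0,0],"roll":0,"claw":1}]'
python3 -m crank '[{"delta_pos":[0.02,0,0],"roll":0,"claw":1},{"delta_pos":[0.02,0,0],"roll":0,"claw":1},{"delta_pos":[0.01,0,0],"roll":0,"claw":1},{"delta_pos":[0,0,0],"roll":0,"claw":1},{"delta_pos":[0,0,0],"roll":0,"claw":1},{"delta_pos":[0,0,0],"roll":0,"claw":1},{"delta_pos":[0,0,0],"roll":0,"claw":1},{"delta_pos":[0,0,0],"roll":0,"claw":1}]'
python3 - <<'E'
from h import *
for c in ("scene","side"):
    im=capture(c)[:,:,::-1]
    x,y=(327,205) if c=="scene" else (270,245)
    cr=cv2.resize(im[y-48:y+48,x-48:x+48],(400,400),interpolation=cv2.INTER_CUBIC)
    o=cr if c=="scene" else np.hstack([o,cr])
cv2.imwrite("pics/crop3.png",o)
E
```

```text
time: 15.45
tool_pos: [0.5611, 0.1084, 0.1392]
eef_rot: [-179.9, -0.0, 109.5]
ft_force: [-0.1, -0.5, -0.5]
opening: 0.0004
grasp_force: 0.0
time: 16.12
tool_pos: [0.5377, 0.1781, 0.2483]
eef_rot: [179.7, -0.1, 109.7]
ft_force: [-0.3, 0.4, 0.1]
opening: 0.0004
grasp_force: 0.0
time: 16.78
tool_pos: [0.5217, 0.2207, 0.2446]
eef_rot: [-180.0, 0.0, 109.5]
ft_force: [-0.9, 0.8, 0.3]
opening: 0.0008
grasp_force: 0.0
```

View pics/crop3.png

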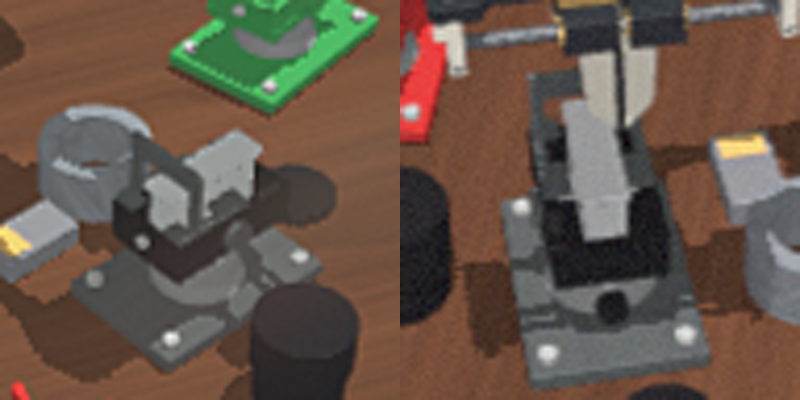

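The crop shows the bar low in the housing and the arch at the far end (left crop (165,160)). The force is zero at TCP height 139 mm, where an untrapped plunger would still push back, so the plunger is trapped.

```bash
python3 -c "
from workcell import *
print(sign_off())"
```

```text
the job is handed in; nothing more can be done
None
```

The plunger is trapped and the keeper is at its stop. The head saw about 15 N at most in the readings, none of the other things was touched as far as I saw, and the job was handed in at about 17 s; the verdict was not shown.

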